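# Set up the mini computer's module test station

## Task

Get the test station ready: slide the running mini computer flat along the desk, never lifting or tipping it, squarely onto the middle of its cork pad, long side along long side; only then move the antenna from its wooden stand into the hole of the computer's steel lug, upright and down to its collar. Drop every module on the desk fully into a pocket of its own on the socket board and swing that pocket's lever fully shut over it; leave the levers of empty pockets open. Leave mug, screwdriver and fan alone.

Things in the scene. Friction and masses are not known exactly. Their poses are not given: they have to be found in the camera images.
- pc: Black mini computer, perforated top: box 60 (x) x 130 (y) x 45 mm high, 0.7 kg, loose on the desk; can be gripped across its 60 mm sides. Origin: centre of the box's underside; z up, y along its length to the antenna lug: a steel block 30 x 30 mm, 25 to 45 mm above the desk, on the middle of the +y end (reaches 95 mm from the box's centre), with a vertical hole through it.
- pc_eyelet (a point): Centre of the upper mouth of the hole in the mini computer's antenna lug: 80 mm from the box centre along its y, 45 mm above the desk. The hole is 12 mm wide with a 1.5 mm chamfer. Axes as the computer's.
- pad: Thin brown cork rectangle lying on the desk, 90 mm (x) by 162 mm (y), 1 mm, fixed; the computer slides onto it without any step. Origin: its centre; y along its long side.
- antenna: Upright antenna, 120 mm long, 40 g. Origin: lower end of its axis; z along the axis. From below: steel shank 9 mm thick, 30 mm long; steel collar 20 mm thick from 30 to 38 mm; black stick 13 mm thick from 38 to 120 mm. At the start its shank is in the stand's hole, collar on the stand, shank end 5 mm above the desk.
- stand: Light wooden block 50 x 50 x 35 mm high, fixed to the desk, with a vertical 12 mm hole in the middle. Origin: centre of its underside.
- board: Black board fixed to the desk, 96 (x, from -40 to 56) x 290 (y) x 22 mm high, with three pockets in a row along y, 90 mm apart, each 49 (x) x 37 (y) mm, 12 mm deep, chamfer 2 mm. Behind each (+x side) a steel hold-down lever is hinged on a steel block (16 x 24 mm, up to 64 mm above the desk). Origin: centre of its underside, under the middle pocket.
- socket0 (a point): Centre of the floor of the pocket at the -y end of the board, 10 mm above the desk; axes as the board's. The hinge line of this pocket's lever runs along y, 42 mm in +x from this point and 48 mm above it.
- lever0 (a joint): Lever of the pocket at the -y end, rad: 0 shut, level over the pocket towards -x; opens upward: 1.57 upright, up to 2.6 leaning back to +x. Steel bar 70 mm long from the hinge, 10 mm wide, 8 mm thick, black tip 20 mm wide. Shut, its underside is 54 mm above the desk, 2 mm above a seated module: it cannot shut over one not fully down. Stays where left; about 0.8 N at the tip moves it.
- socket1 (a point): Centre of the floor of the pocket at the middle of the board, 10 mm above the desk; axes as the board's. The hinge line of this pocket's lever runs along y, 42 mm in +x from this point and 48 mm above it.
- lever1 (a joint): Lever of the pocket at the middle, rad: 0 shut, level over the pocket towards -x; opens upward: 1.57 upright, up to 2.6 leaning back to +x. Steel bar 70 mm long from the hinge, 10 mm wide, 8 mm thick, black tip 20 mm wide. Shut, its underside is 54 mm above the desk, 2 mm above a seated module: it cannot shut over one not fully down. Stays where left; about 0.8 N at the tip moves it.
- socket2 (a point): Centre of the floor of the pocket at the +y end of the board, 10 mm above the desk; axes as the board's. The hinge line of this pocket's lever runs along y, 42 mm in +x from this point and 48 mm above it.
- lever2 (a joint): Lever of the pocket at the +y end, rad: 0 shut, level over the pocket towards -x; opens upward: 1.57 upright, up to 2.6 leaning back to +x. Steel bar 70 mm long from the hinge, 10 mm wide, 8 mm thick, black tip 20 mm wide. Shut, its underside is 54 mm above the desk, 2 mm above a seated module: it cannot shut over one not fully down. Stays where left; about 0.8 N at the tip moves it.
- module0: Plug-in module: black base with a finned aluminium heat sink, a block 46 mm (x) by 34 mm (y) by 42 mm high, 0.12 kg; fits a pocket either way round with its x along the board's x. All modules are alike; lying loose on the desk. Origin: centre of its underside; z up. Seated, it stands 10 mm above the desk. May be absent.
- module1: Plug-in module: black base with a finned aluminium heat sink, a block 46 mm (x) by 34 mm (y) by 42 mm high, 0.12 kg; fits a pocket either way round with its x along the board's x. All modules are alike; lying loose on the desk. Origin: centre of its underside; z up. Seated, it stands 10 mm above the desk. May be absent.
- module2: Plug-in module: black base with a finned aluminium heat sink, a block 46 mm (x) by 34 mm (y) by 42 mm high, 0.12 kg; fits a pocket either way round with its x along the board's x. All modules are alike; lying loose on the desk. Origin: centre of its underside; z up. Seated, it stands 10 mm above the desk. May be absent.
- mug: White mug, 76 mm wide, 90 mm high; leave alone. Origin: centre of its underside.
- screwdriver: Screwdriver, 180 mm long; leave alone. Origin: under its middle.
- fan: Black case fan, 80 x 80 x 25 mm, lying flat; leave alone. Origin: centre of its underside.
Mind the look-alikes: they are no part of the job. Of the things shaped like the antenna, the black one is meant. Leave any red or turquoise look-alike of the module1 alone.

How it is judged:
By the outcome, as a careful person would: the job done as asked, in the order asked, and still so for the second after the job is handed in, with the robot touching nothing.
Of module0, module1, module2 only 2 to 3 are there at a start; the rules pass over those that are not, and their reading is None.
At some moment in a run one of module0, module1, module2 may be knocked a few centimetres aside while the robot is not near it.
It also fails if it takes over 208 s, if anything falls off the work surface, if the arm or the gripper's body presses on something with over 40 N, if the wrist force passes 120 N, or if a joint passes its speed limit or range.

## Robot

A 7-joint arm with a two-finger parallel gripper is mounted at the origin on the work surface. World frame = base frame: x ahead of the robot, y to its left, z up, the work surface at z = 0. Lengths are in m, angles in rad, forces in N, time in s.
With the tool pointing down it reaches from about 0.4 to 0.85 m from the base axis. Payload 10.4 kg.
Tool frame: the origin (TCP) lies midway between the tips of the shut fingers; the grasp point (between the pads) lies 19 mm behind it (tcp_to_grasp is the distance from the TCP to the grasp point, in m); z points along the fingers, y is the line along which they close (so a half turn about z gives the same grasp; the last joint's range is limited). The gripper opens to 85 mm and grips with 20 to 120 N. Pads are 22 mm wide; open, the fingers measure 114 mm over their backs; the gripper's body (76 mm by 85 mm) begins 54 mm behind the grasp point. The pads swing forward as they close: fully open they stand 13 mm farther back than shut.
Start: joints at [-1.152, 0.332, -0.065, 1.46, 0.022, 1.35, -0.088], TCP at [0.267, 0.565, 0.231] pointing down, gripper open.
Joint ranges: [-2.6, 2.6], [-0.5, 2.12], [-1.47, 1.34], [0.16, 2.42], [-1.27, 4.41], [0.06, 2.06], [-2.6, 2.6]. Speed limits (rad/s): [2.22, 2.22, 2.79, 2.79, 3.14, 3.14, 3.14].

## Interface

Orientations are given as [roll, pitch, yaw] about the fixed x, y, z axes, in that order (R = Rz(yaw) Ry(pitch) Rx(roll)).
In Python, from rig import read_state, camera, camera_model, close_job, tcp_to_grasp gives the robot as it stands. The module is installed in compiled form; this text tells all that it offers.
- The arm moves only by the tool servo_tool, never from a script. Its arguments are lists of equal length, an entry for each row: "fingers": the opening, from -1 (shut) to 1 (fully open); "slide": the shift along the tool's x, y, z in mm, a list of three; "spin": the turn about the tool's z in rad. A call has 1 to 8 rows; each row shifts and turns the commanded pose from where the row before left it, along the tool's axes as they then stand; what a row does not reach is not made up. A row lasts 1/10 s, in which the tool goes at most 50 mm and 8.59 degrees, less where a joint would pass 70% of its speed; a pose out of reach is approached as far as the arm can. A call is refused whole if a number of a shift passes 50 or a number of a turn 0.15, either way. A call with a gripper value outside its range is refused whole. The fingers move at their own pace and stop on an object; "squeeze" is the grip in N (left out, the last holds). Time passes only in rows, so rows that do not move let the fingers close. It gives the time, the measured TCP pose, the force, the opening and the grip force at its end, in the units of the state.
- read_state(): the state, without advancing time (a new reading comes with each control period).
- camera(name): name is "scene" or "side" or "wrist"; returns the picture (420x560x3 uint8, red, green, blue); there is no depth.
- camera_model(name): a dict with "fx", "fy", "cx", "cy" (pixels), "extrinsics" (4x4, takes a point from world to camera coordinates); the wrist camera has in their place "mount" (4x4, takes a point from camera to tool coordinates, whose origin is the TCP and whose axes are the flange's). Camera axes: x right, y down, z forward; pixel columns grow to the right and rows downward; lengths in m; the calibration is good to about 2 mm. A picture is of the moment at which its call begins: read the wrist's pose just before it. camera_model takes no time and is no camera call.
- close_job(): hands the job in; it is judged then, once.
The state is a dict: "clock": time; "joint_positions": joint angles; "qd": joint speeds; "effort": joint torques, N m; "tcp_pos": TCP position; "ee_rot": TCP orientation; "contact_force": force on the tool from outside, world axes, zero at the start; "torque": the same for the moment, N m; "finger_gap": finger opening in m; "grasp_force": force on a finger pad.
Only numpy, scipy, OpenCV 4.12 (cv2) and the standard library are available. Lean on these libraries where they do the work, as an engineer would, in place of code of your own. Each camera call takes 0.05 s, during which the arm holds its last target. There are 200 camera calls.

## Working session

There is one attempt and no reset: what is moved stays moved. The work goes in short steps, Python scripts to look and compute and a tool call to move; the robot and the scene stay as the last step left them, time stands still between calls to the robot, and variables do not carry over. Pictures are saved under pics/ and viewed, at most 14 in all, crops included, and the job is handed in when it is done.

Besides the shell and the picture viewer there is one more tool, called after "Call:" in YAML: its name, and indented under it one key for each argument. servo_tool: Moves the arm, as the interface text tells. Its arguments: {"type":"object","properties":{"fingers":{"type":"array"},"slide":{"type":"array"},"spin":{"type":"array"},"squeeze":{"type":"number"}},"required":["fingers","slide","spin"]}

```bash
mkdir -p pics
python3 - <<'E'
from rig import *
import cv2,numpy as np
s=read_state();print(s['tcp_pos'],s['ee_rot'],s['finger_gap'],s['clock'],tcp_to_grasp)
for n in['scene','side','wrist']:
    cv2.imwrite(f'pics/{n}0.png',camera(n)[:,:,::-1]);m=camera_model(n);print(n,{k:np.round(v,4).tolist() for k,v in m.items()})
E
```

```text
[0.26704789 0.56463508 0.23048838] [-3.14012232e+00  7.19765758e-05  2.69982022e+00] 0.08517307434311812 0.0 0.0187
scene {'fx': 505.9176, 'fy': 505.9176, 'cx': 284.1781, 'cy': 206.8632, 'extrinsics': [[-0.5475, 0.8368, 0.0078, 0.3239], [0.6404, 0.4249, -0.6398, -0.2982], [-0.5387, -0.3453, -0.7685, 1.7395], [0.0, 0.0, 0.0, 1.0]]}
side {'fx': 434.7777, 'fy': 434.7777, 'cx': 283.5999, 'cy': 202.6907, 'extrinsics': [[0.9938, -0.1109, -0.0079, -0.541], [-0.0762, -0.6281, -0.7744, 0.088], [0.0809, 0.7702, -0.6326, 1.1039], [0.0, 0.0, 0.0, 1.0]]}
wrist {'fx': 331.3446, 'fy': 331.3446, 'cx': 274.2114, 'cy': 207.2864, 'mount': [[0.0005, -0.9648, -0.2631, 0.067], [1.0, 0.0005, -0.0, 0.0], [0.0002, -0.2631, 0.9648, -0.1425], [0.0, 0.0, 0.0, 1.0]]}
```

View pics/scene0.png

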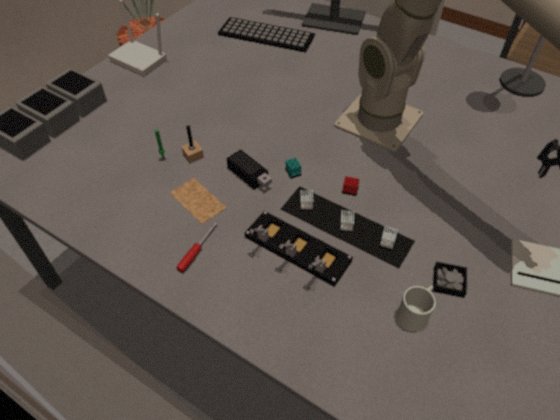

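View pics/side0.png

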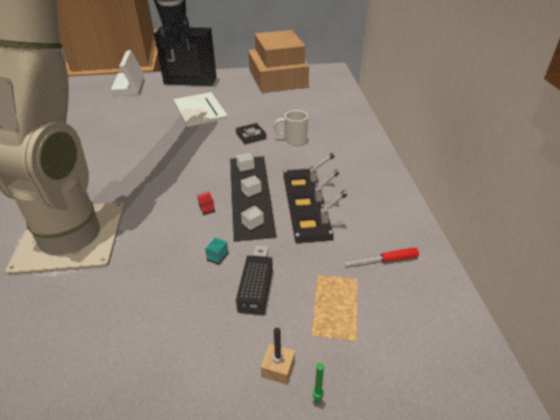

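The antenna meant is the black stick at scene (191,140), in its wooden stand; the green one at (159,143) is a look-alike. There are three aluminium modules on a black mat, at scene (307,199), (347,220) and (389,237). The red (351,185) and turquoise (293,167) blocks are look-alikes. The PC is at (247,170) with its lug at (264,181), and the pad is at (197,200). All three levers lean open.

```bash
cat > h.py <<'E'
from rig import *
import cv2,numpy as np
from scipy.spatial.transform import Rotation as Ro
def cam(n,s=None):
    m=camera_model(n);K=np.array([[m['fx'],0,m['cx']],[0,m['fy'],m['cy']],[0,0,1]])
    if n=='wrist':
        s=s or read_state();T=np.eye(4);T[:3,:3]=Ro.from_euler('xyz',s['ee_rot']).as_matrix();T[:3,3]=s['tcp_pos'];C=T@np.array(m['mount'])
    else: C=np.linalg.inv(np.array(m['extrinsics']))
    return K,C
def cast(KC,px,z):
    K,C=KC;px=np.atleast_2d(px).astype(float);d=np.c_[px,np.ones(len(px))]@np.linalg.inv(K).T@C[:3,:3].T
    return C[:3,3]+d*((z-C[2,3])/d[:,2])[:,None]
def proj(KC,P):
    K,C=KC;P=np.atleast_2d(P);q=(np.linalg.inv(C)@np.c_[P,np.ones(len(P))].T)[:3];q=K@q;return (q[:2]/q[2]).T
def shot(name,n='wrist'):
    s=read_state();im=camera(n)[:,:,::-1].copy();cv2.imwrite(f'pics/{name}.png',im);return im,cam(n,s),s
def move(dx,dy,dz,yaw_t=None,s=None):
    """world delta (mm) -> tool slide; yaw target -> spin"""
    s=s or read_state();R=Ro.from_euler('xyz',s['ee_rot']);t=R.inv().apply([dx,dy,dz]);return np.round(t,1)
E
python3 - <<'E'
from h import *
S=cam('scene');D=cam('side')
pts={'mods':([(307,199),(347,220),(389,237)],[(245,161),(251,186),(253,217)],.03),'pc':([(247,168)],[(255,285)],.03),'lug':([(264,181)],[(261,250)],.045),'pad':([(197,200)],[(336,307)],0.),'stand':([(193,152)],[(278,362)],.025),'board':([(297,247)],[(306,205)],.015),'green':([(161,155)],[(318,397)],0.),'teal':([(293,167)],[(216,250)],.02),'red':([(351,185)],[(206,203)],.02),'mug':([(416,308)],[(297,128)],.04),'sd':([(190,257),(214,227)],[(415,253),(348,264)],.01)}
for k,(a,b,z) in pts.items(): print(k,np.round(cast(S,a,z)[:,:2],3).tolist(),np.round(cast(D,b,z)[:,:2],3).tolist())
for n in('scene','side'):
    im=cv2.imread(f'pics/{n}0.png');h=cv2.cvtColor(im,cv2.COLOR_BGR2HSV)
    m=cv2.inRange(h,(8,110,90),(28,255,255));c,_=cv2.findContours(m,0,2)
    for q in c:
        if cv2.contourArea(q)>500 and not(n=='side' and q[:,0,1].min()<150): 
            r=cv2.minAreaRect(q);w=cast(cam(n),cv2.boxPoints(r),.001)[:,:2];print(n,r[0],np.round(w,3).tolist(),np.round(w.mean(0),4),np.linalg.norm(np.diff(w,axis=0),axis=1))
E
```

```text
mods [[0.463, -0.005], [0.467, 0.129], [0.456, 0.254]] [[0.455, 0.248], [0.466, 0.121], [0.464, -0.012]]
pc [[0.458, -0.223]] [[0.456, -0.236]]
lug [[0.485, -0.141]] [[0.476, -0.147]]
pad [[0.625, -0.288]] [[0.625, -0.291]]
stand [[0.492, -0.409]] [[0.487, -0.419]]
board [[0.614, 0.056]] [[0.609, 0.038]]
green [[0.541, -0.505]] [[0.553, -0.481]]
teal [[0.368, -0.114]] [[0.37, -0.109]]
red [[0.335, 0.072]] [[0.342, 0.073]]
mug [[0.623, 0.404]] [[0.635, 0.409]]
sd [[0.798, -0.168], [0.682, -0.177]] [[0.842, -0.166], [0.675, -0.181]]
scene (197.38092041015625, 200.1304168701172) [[0.651, -0.372], [0.555, -0.38], [0.6, -0.202], [0.689, -0.2]] [ 0.6237 -0.2883] [0.09602145 0.18382324 0.08916272]
side (277.5000305175781, 363.5) [[0.451, -0.426], [0.475, -0.364], [0.525, -0.389], [0.498, -0.449]] [ 0.4873 -0.4071] [0.06682668 0.05546143 0.06546122]
side (336.2871398925781, 307.62872314453125) [[0.562, -0.355], [0.601, -0.2], [0.696, -0.224], [0.646, -0.375]] [ 0.626  -0.2885] [0.15979045 0.09828732 0.15866861]
```

Call:
servo_tool:
  fingers: [1,1,1,1,1,1]
  slide:
    - [-36,-25,-10]
    - [-36,-25,-10]
    - [-36,-25,-10]
    - [-36,-25,-10]
    - [-36,-25,-10]
    - [-36,-25,-10]
  spin: [0,0,0,0,0,0]

```text
clock: 0.75
tcp_pos: [0.3989, 0.3353, 0.2916]
ee_rot: [3.142, -0.0, 2.7]
contact_force: [1.7, 0.4, -0.6]
finger_gap: 0.0855
grasp_force: 0.0
```

Call:
servo_tool:
  fingers: [1,1,1,1,1,1,1,1]
  slide:
    - [-36,-25,-10]
    - [-36,-25,-10]
    - [-36,-25,-10]
    - [-36,-25,-10]
    - [-36,-25,-10]
    - [-36,-25,-10]
    - [0,0,0]
    - [0,0,0]
  spin: [0,0,0,0,0,0,0,0]

```text
clock: 1.55
tcp_pos: [0.5297, 0.1082, 0.3512]
ee_rot: [-3.142, -0.0, 2.698]
contact_force: [0.1, 0.5, -1.1]
finger_gap: 0.0855
grasp_force: 0.0
```

Run:
```python
from h import *
im,KC,s=shot('w1');print(s['tcp_pos'],s['ee_rot'],s['clock'])
```

```text
[0.52972299 0.10820845 0.35117222] [-3.14152547e+00 -2.13796671e-04  2.69756206e+00] 1.55
```

View pics/w1.png

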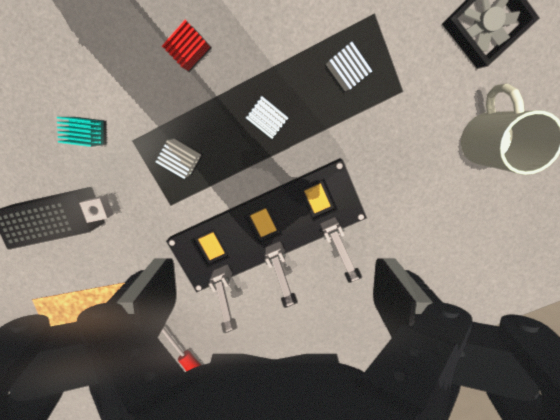

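The wrist picture shows three pockets with yellow floors at (211,245), (263,222) and (318,197), with their levers leaning back. The three finned modules are at (178,158), (267,117) and (349,66), and the lug hole is at (93,210).

```bash
python3 - <<'E'
from h import *
s=read_state();KC=cam('wrist',s);im=cv2.imread('pics/w1.png');h=cv2.cvtColor(im,cv2.COLOR_BGR2HSV)
def rects(m,z,lo,hi,tag,box=(0,0,560,330)):
    c,_=cv2.findContours(m,0,2)
    for q in c:
        r=cv2.minAreaRect(q)
        if lo<r[1][0]*r[1][1]<hi and box[0]<r[0][0]<box[2] and box[1]<r[0][1]<box[3]:
            w=cast(KC,cv2.boxPoints(r),z)[:,:2];e=np.diff(np.r_[w,w[:1]],axis=0);l=np.linalg.norm(e,axis=1);a=np.degrees(np.arctan2(e[:,1],e[:,0]))
            print(tag,np.round(r[0],1),'c',np.round(w.mean(0),4),'l',np.round(l[:2]*1e3,1),'a',np.round(a[:2],1))
rects(cv2.inRange(h,(15,100,80),(35,255,255)),.010,200,3000,'pocket',(190,150,400,300))
m=cv2.inRange(h,(0,0,110),(180,60,255));m[:, :]=cv2.morphologyEx(m,cv2.MORPH_CLOSE,np.ones((7,7)))
for (x,y) in[(178,158),(267,117),(349,66)]:
    t=np.zeros_like(m);t[y-28:y+28,x-28:x+28]=m[y-28:y+28,x-28:x+28];rects(t,.042,300,3000,'mod')
t=np.zeros_like(m);t[195:228,78:108]=m[195:228,78:108];rects(t,.045,100,2000,'lug')
k=cast(KC,[(172,242),(339,166),(361,216),(199,288)],.022)[:,:2];print('board screws',np.round(k,4).tolist(),k.mean(0))
d=cv2.inRange(h,(0,0,0),(180,255,70));d[:,115:]=0;rects(d,.045,2000,9000,'pc',(0,150,120,260))
rects(cv2.inRange(h,(8,100,80),(28,255,255)),.001,500,9000,'pad',(0,250,150,330))
E
python3 - <<'E'
import sys;sys.path.insert(0,'.')
import cv2
im=cv2.imread('pics/w1.png');a=im[0:330,0:410];cv2.imwrite('pics/w1c.png',cv2.resize(a[90:300,0:270],None,fx=2.8,fy=2.8,interpolation=cv2.INTER_CUBIC))
E
```

```text
pocket [210.8 245.6] c [ 0.6016 -0.0341] l [29.5 42.5] a [94.  -0.2]
pocket [262.9 222.3] c [0.6019 0.0561] l [26.8 40.3] a [92.   0.2]
pocket [317.  198.2] c [0.6024 0.146 ] l [28.9 40.3] a [89.9  0.6]
mod [177.3 158.1] c [ 0.4612 -0.0038] l [41.3 49.1] a [120.5  33.8]
mod [266.6 117.2] c [0.4646 0.129 ] l [35.8 45.5] a [114.3  27.3]
mod [349.  66.] c [0.4529 0.2503] l [40.1 47.5] a [98.9 14.9]
lug [ 93. 211.] c [ 0.4753 -0.147 ] l [38.9 47.2] a [ 64.7 -32.8]
board screws [[0.5678, -0.0802], [0.5689, 0.193], [0.6517, 0.1942], [0.6534, -0.0804]] [0.6104417  0.05663701]
pc [ 33.7 220.8] c [ 0.4517 -0.2315] l [103.8  59.8] a [ 77.5 -21.9]
pad [ 81.  305.4] c [ 0.6059 -0.2853] l [158.7  56.1] a [ 76.  -22.5]
```

View pics/w1c.png

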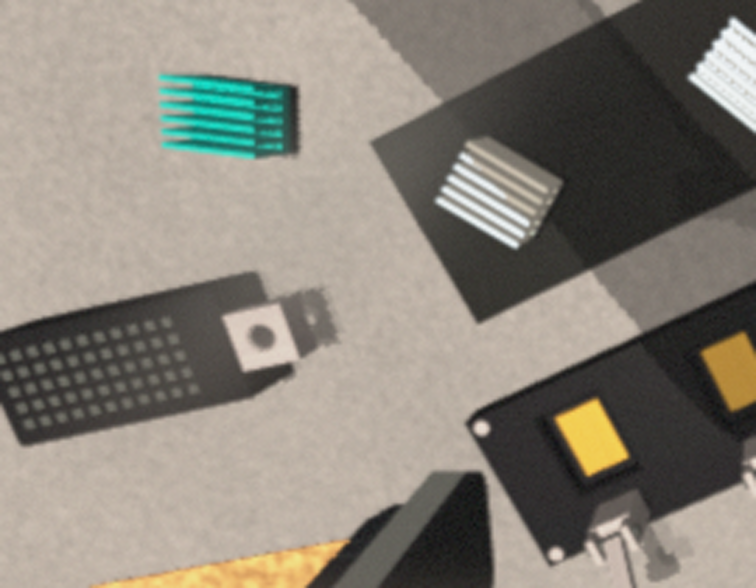

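Call:
servo_tool:
  fingers: [1,1,1,1,1,1,1,1]
  slide:
    - [0,0,0]
    - [0,0,0]
    - [0,0,0]
    - [0,0,0]
    - [0,0,0]
    - [0,0,0]
    - [0,0,0]
    - [0,0,0]
  spin: [0.148,0.148,0.148,0.148,0.148,0.148,0.148,0.148]

```text
clock: 2.4
tcp_pos: [0.5287, 0.1109, 0.3508]
ee_rot: [-3.141, -0.0, 1.513]
contact_force: [-0.5, -0.2, 0.4]
finger_gap: 0.0856
grasp_force: 0.0
```

Call:
servo_tool:
  fingers: [1,1,1,1,1,1]
  slide:
    - [0,0,0]
    - [-40,10,0]
    - [-40,10,0]
    - [-40,10,0]
    - [-40,10,0]
    - [-40,10,0]
  spin: [0.148,0,0,0,0,0]

```text
clock: 3.0
tcp_pos: [0.5379, -0.0966, 0.351]
ee_rot: [-3.141, -0.001, 1.371]
contact_force: [0.4, 0.5, -0.1]
finger_gap: 0.0853
grasp_force: 0.0
```

Call:
servo_tool:
  fingers: [1,1,1,1,1,1,1]
  slide:
    - [-40,10,0]
    - [-40,10,0]
    - [-40,10,0]
    - [-40,10,0]
    - [0,0,0]
    - [0,0,0]
    - [0,0,0]
  spin: [0,0,0,0,0,0,0]

```text
clock: 3.7
tcp_pos: [0.5457, -0.2595, 0.3508]
ee_rot: [-3.141, -0.001, 1.371]
contact_force: [-0.3, -0.0, -0.4]
finger_gap: 0.0856
grasp_force: 0.0
```

Run:
```python
from h import *
im,KC,s=shot('w2');print(s['tcp_pos'],s['ee_rot'],s['clock'])
```

```text
[ 0.54574324 -0.25947503  0.35083227] [-3.14095373e+00 -1.19156622e-03  1.37076737e+00] 3.7
```

View pics/w2.png

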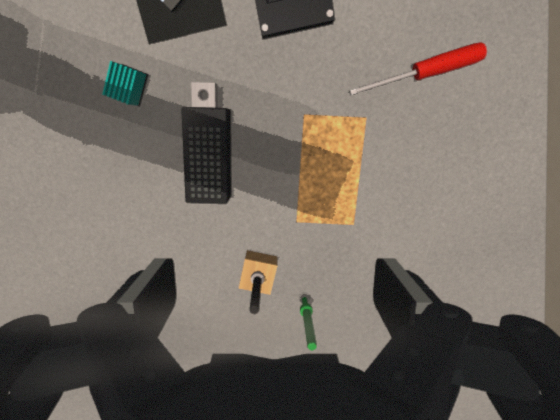

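The wrist view shows the PC at (207,155) with its lug hole at (203,94). The pad is at (332,170), the stand at (258,272) with the black antenna's collar at (257,277), and the green look-alike at (306,310).

Run:
```python
from h import *
s=read_state();KC=cam('wrist',s);im=cv2.imread('pics/w2.png');h=cv2.cvtColor(im,cv2.COLOR_BGR2HSV);g=cv2.cvtColor(im,cv2.COLOR_BGR2GRAY)
def rep(tag,q,z):
    r=cv2.minAreaRect(q);b=cv2.boxPoints(r);w=cast(KC,b,z)[:,:2];e=np.diff(np.r_[w,w[:1]],axis=0);l=np.linalg.norm(e,axis=1)
    print(tag,np.round(r[0],1),'c',np.round(w.mean(0),4),'l',np.round(l*1e3,1),'a',np.round(np.degrees(np.arctan2(e[:,1],e[:,0])),1))
o=cv2.inRange(h,(8,90,60),(28,255,255));c,_=cv2.findContours(cv2.morphologyEx(o,cv2.MORPH_CLOSE,np.ones((5,5))),0,2)
for q in c:
    x,y,w_,h_=cv2.boundingRect(q)
    if cv2.contourArea(q)>500 and y+h_<330: rep('orange',q,.001 if x>290 else .035)
# perforation dots
roi=g[120:203,186:230].astype(np.float32);th=cv2.adaptiveThreshold(cv2.resize(g[120:206,183:233],None,fx=4,fy=4,interpolation=cv2.INTER_CUBIC),255,0,0,31,-6)
c,_=cv2.findContours(th,0,2);P=[]
for q in c:
    a=cv2.contourArea(q)
    if 20<a<200: m=cv2.moments(q);P.append((m['m10']/m['m00']/4+183-.375,m['m01']/m['m00']/4+120-.375))
P=np.array(P,np.float32);print('dots',len(P));rep('dotgrid',P,.045)
# lug
m=cv2.inRange(h,(0,0,120),(180,70,255));t=np.zeros_like(m);t[78:110,185:222]=m[78:110,185:222];c,_=cv2.findContours(t,0,2);q=max(c,key=cv2.contourArea);rep('lug',q,.045)
k=cv2.resize(g[84:106,192:216],None,fx=6,fy=6,interpolation=cv2.INTER_CUBIC);d=(k<k.min()+35).astype(np.uint8);mm=cv2.moments(d,True);px=(mm['m10']/mm['m00']/6+192-.4,mm['m01']/mm['m00']/6+84-.4);print('hole',px,cast(KC,px,.043))
cv2.imwrite('pics/crop2.png',np.hstack([cv2.resize(im[75:210,175:240],(280,582),interpolation=cv2.INTER_CUBIC),cv2.resize(im[240:350,230:330],(500,550),interpolation=cv2.INTER_CUBIC)[:550] if 0 else cv2.copyMakeBorder(cv2.resize(im[240:350,230:330],(500,550),interpolation=cv2.INTER_CUBIC),0,32,0,0,0)]))
```

```text
orange [258.3 272.3] c [ 0.4896 -0.4122] l [63.9 49.6 64.3 51.3] a [  66.4  -24.1 -112.1  155.5]
orange [330.9 169.4] c [ 0.6256 -0.2882] l [163.7  90.4 164.6  98.7] a [  75.8  -15.2 -101.4  164.4]
dots 52
dotgrid [203.6 158.1] c [ 0.4539 -0.2289] l [ 54.1 101.7  57.4 101.9] a [ -11.  -103.2  169.1   74.9]
lug [203.   92.5] c [ 0.4747 -0.1463] l [45.7 35.3 46.7 35.3] a [ -11.4 -103.8  168.6   74.5]
hole (204.6359364201797, 94.00249942409583) [[ 0.4759738  -0.14811039  0.043     ]]
```

View pics/crop2.png

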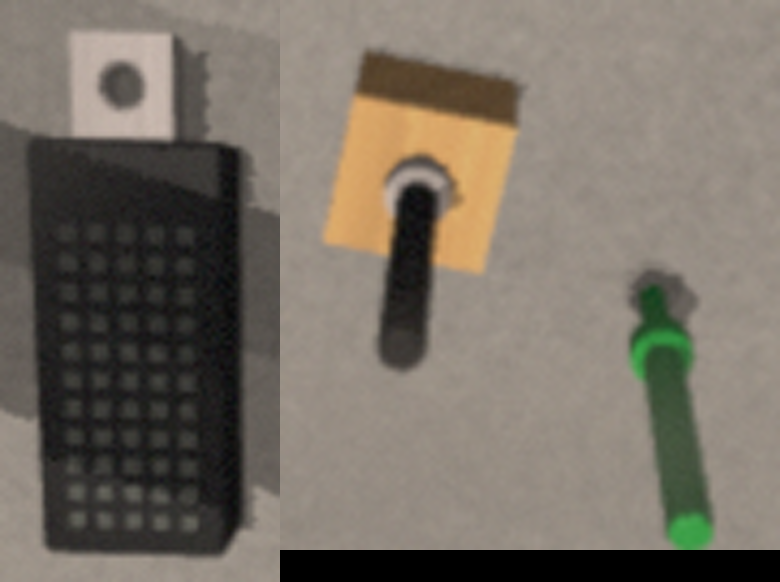

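The crop confirms the black antenna in the wooden stand and the PC's lug hole. I'll refine from the crop corner points.

Run:
```python
from h import *
KC=cam('wrist',read_state())
f=lambda L:np.array(L,float)/4.31+[175,75]-.4
def w(L,z):return cast(KC,f(L),z)[:,:2]
t=w([(28,140),(222,145),(223,553),(47,550)],.045);print('top',t.round(4).tolist(),t.mean(0),np.linalg.norm(np.diff(t,axis=0),axis=1))
d=w([(67,235),(78,521),(185,236),(190,522)],.045);v=np.diff(d,axis=0)[[0,2]];print('dots ang',np.degrees(np.arctan2(-v[:,1],-v[:,0])),d.mean(0))
hl=w([(121,84)],.045)[0];print('hole',hl,)
for a in(76,77,78):
  u=np.array([np.cos(np.radians(a)),np.sin(np.radians(a))]);print(a,hl-.08*u)
l=w([(69,32),(174,34),(176,137),(72,139)],.045);print('lug',l.round(4).tolist(),l.mean(0))
g=lambda L:np.array(L,float)-[280,0]
s=lambda L:g(L)/5+[230,240]-.4
st=cast(KC,s([(355,97),(517,127),(485,274),(324,243)]),.035)[:,:2];print('stand',st.round(4).tolist(),st.mean(0),np.linalg.norm(np.diff(st,axis=0),axis=1))
print('collar',cast(KC,s([(419,190)]),.043),'tip',cast(KC,s([(401,347)]),.125))
```

```text
top [[0.4424, -0.1579], [0.4992, -0.1708], [0.4697, -0.2943], [0.414, -0.282]] [ 0.45632554 -0.22624469] [0.05834524 0.12694776 0.05706266]
dots ang [77.02834142 77.03846502] [ 0.45411806 -0.23460925]
hole [ 0.47384544 -0.1479183 ]
76 [ 0.45449169 -0.22554196]
77 [ 0.45584936 -0.22586791]
78 [ 0.45721251 -0.22617011]
lug [[0.4625, -0.1308], [0.4927, -0.1375], [0.4862, -0.1658], [0.4554, -0.1602]] [ 0.47421741 -0.14856464]
stand [[0.4741, -0.3863], [0.5198, -0.4055], [0.5005, -0.452], [0.4541, -0.4319]] [ 0.48712109 -0.41893881] [0.04953461 0.0503908  0.05058052]
collar [[ 0.48774255 -0.41615489  0.043     ]] tip [[ 0.48707987 -0.41732828  0.125     ]]
```

Call:
servo_tool:
  fingers: [1,1,1,1,1,1,1,1]
  slide:
    - [0,0,0]
    - [4,-32,0]
    - [4,-32,0]
    - [4,-31,0]
    - [0,0,45]
    - [0,0,45]
    - [0,0,45]
    - [0,0,45]
  spin: [0.027,0,0,0,0,0,0,0]

```text
clock: 4.55
tcp_pos: [0.4555, -0.2272, 0.1701]
ee_rot: [3.14, -0.001, 1.341]
contact_force: [0.9, -0.7, 0.4]
finger_gap: 0.0854
grasp_force: 0.0
```

Call:
servo_tool:
  fingers: [1,1,1,1]
  slide:
    - [0,0,40]
    - [0,0,40]
    - [0,0,0]
    - [0,0,0]
  spin: [0,0,0,0]

```text
clock: 4.95
tcp_pos: [0.4555, -0.2281, 0.0922]
ee_rot: [-3.141, 0.0, 1.341]
contact_force: [-0.6, -0.0, 0.6]
finger_gap: 0.0854
grasp_force: 0.0
```

Run:
```python
from h import *
im,KC,s=shot('w3');print(s['tcp_pos'],s['ee_rot'],s['clock'])
```

```text
[ 0.45554182 -0.22805146  0.0921895 ] [-3.14120752e+00  1.81443854e-04  1.34068967e+00] 4.95
```

View pics/w3.png

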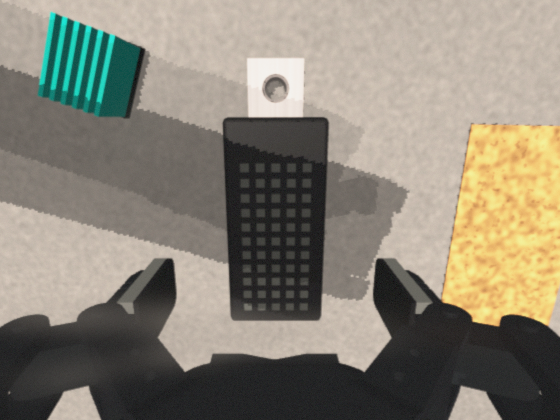

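The PC is centred between the fingers (column 275) and square to them. I descend and grip.

Call:
servo_tool:
  fingers: [1,1,1,1]
  slide:
    - [0,0,30]
    - [0,0,30]
    - [0,0,18]
    - [0,0,0]
  spin: [0,0,0,0]

```text
clock: 5.4
tcp_pos: [0.4556, -0.2279, 0.0136]
ee_rot: [-3.141, -0.0, 1.341]
contact_force: [-0.4, -0.2, -0.6]
finger_gap: 0.0854
grasp_force: 0.0
```

Call:
servo_tool:
  fingers: [0.6,0.4,0.2,0,0,0,0,0]
  slide:
    - [0,0,0]
    - [0,0,0]
    - [0,0,0]
    - [0,0,0]
    - [0,0,0]
    - [0,0,0]
    - [0,0,0]
    - [0,0,0]
  spin: [0,0,0,0,0,0,0,0]
  squeeze: 25

```text
clock: 6.2
tcp_pos: [0.4563, -0.2286, 0.0153]
ee_rot: [3.139, -0.001, 1.341]
contact_force: [-3.1, 1.1, 9.4]
finger_gap: 0.0597
grasp_force: 26.2
```

Run:
```python
from h import *
s=read_state();print({k:np.round(v,4).tolist() for k,v in s.items()})
# pad refined from w3 + w2 by line fits
im=cv2.imread('pics/w2.png');h=cv2.cvtColor(im,cv2.COLOR_BGR2HSV);o=cv2.inRange(h,(8,90,50),(28,255,255));o[:,:290]=0;o=cv2.morphologyEx(o,cv2.MORPH_CLOSE,np.ones((7,7)))
c,_=cv2.findContours(o,0,1);q=max([k for k in c if k[:,0,1].max()<250],key=cv2.contourArea)
st={'tcp_pos':[.54574324,-.25947503,.35083227],'ee_rot':[-3.14095373,-.00119156622,1.37076737]}
w=cast(cam('wrist',st),q[:,0],.001)[:,:2].astype(np.float32);r=cv2.minAreaRect(w*1000);print('pad',r)
a=np.radians(76);R=np.array([[np.cos(a),np.sin(a)],[-np.sin(a),np.cos(a)]]);L=(w-[.6256,-.2885])@R.T
for i,sg in((0,1),(0,-1),(1,1),(1,-1)):
    lim=L[:,i]*sg>(np.quantile(L[:,i]*sg,.99)-.006);j=1-i;k=L[lim];mid=k[np.abs(k[:,j]-np.median(k[:,j]))<(.06 if i==1 else .035)];p=np.polyfit(mid[:,j],mid[:,i],1);print(i,sg,'offset mm',p[1]*1e3,'slope deg',np.degrees(p[0]),len(mid))
```

```text
{'clock': 6.2, 'joint_positions': [-0.1655, 0.3711, 0.6229, 2.0043, -0.2871, 0.8498, 0.3865], 'qd': [-0.0014, -0.0019, 0.0011, 0.0015, 0.0007, 0.0002, 0.0004], 'effort': [-0.0831, -42.6661, 7.6891, -28.1493, -0.3264, -1.382, -0.0791], 'tcp_pos': [0.4563, -0.2286, 0.0153], 'ee_rot': [3.1393, -0.0008, 1.3408], 'contact_force': [-3.098, 1.0538, 9.4484], 'torque': [0.3141, 0.9194, 0.0672], 'grasp_force': 26.1886, 'finger_gap': 0.0597}
pad ((623.538330078125, -287.57489013671875), (162.41824340820312, 90.54166412353516), 75.74554443359375)
0 1 offset mm 80.824617449706 slope deg 0.10038840374142344 48
0 -1 offset mm -80.03644181189382 slope deg 0.3740159142910984 45
1 1 offset mm 46.60865342909342 slope deg -0.15283002457258738 80
1 -1 offset mm -42.27104588128632 slope deg -0.3167710382974029 80
```

Call:
servo_tool:
  fingers: [0,0,0,0,0,0,0,0]
  slide:
    - [-1,8,0]
    - [-2,16,0]
    - [-2,16,0]
    - [-2,16,0]
    - [-2,16,0]
    - [-2,16,0]
    - [-2,16,0]
    - [-2,16,0]
  spin: [0,0,0,0,0,0,0,0]

```text
clock: 7.0
tcp_pos: [0.5672, -0.2699, 0.0145]
ee_rot: [-3.137, -0.001, 1.34]
contact_force: [-12.9, 4.8, 11.6]
finger_gap: 0.0593
grasp_force: 27.7
```

Call:
servo_tool:
  fingers: [0,0,0,0,0,0,0,0]
  slide:
    - [-2,16,0]
    - [-2,16,0]
    - [-2,16,0]
    - [-1,8,0]
    - [0,0,0]
    - [0,0,0]
    - [0,0,0]
    - [0,0,0]
  spin: [0,0,0,0,0.009,0.009,0,0]

```text
clock: 7.8
tcp_pos: [0.622, -0.2903, 0.0147]
ee_rot: [3.14, 0.0, 1.322]
contact_force: [-1.9, -0.9, 6.5]
finger_gap: 0.0594
grasp_force: 28.1
```

Call:
servo_tool:
  fingers: [0.3,0.6,1,1,1,1,1,1]
  slide:
    - [0,0,0]
    - [0,0,0]
    - [0,0,0]
    - [0,0,0]
    - [0,0,0]
    - [0,0,-30]
    - [0,0,-45]
    - [0,0,-45]
  spin: [0,0,0,0,0,0,0,0]

```text
clock: 8.6
tcp_pos: [0.6212, -0.2896, 0.1342]
ee_rot: [-3.14, 0.0, 1.323]
contact_force: [0.8, -0.5, 1.0]
finger_gap: 0.0854
grasp_force: 0.0
```

Call:
servo_tool:
  fingers: [1,1,1,1,1,1,1]
  slide:
    - [-20,-40,-45]
    - [-20,-40,-45]
    - [0,0,-45]
    - [0,0,-45]
    - [0,0,0]
    - [0,0,0]
    - [0,0,0]
  spin: [0,0,0,0,0,0,0]

```text
clock: 9.3
tcp_pos: [0.5525, -0.3045, 0.2929]
ee_rot: [-3.14, -0.0, 1.323]
contact_force: [-0.4, -0.3, -0.4]
finger_gap: 0.0855
grasp_force: 0.0
```

Run:
```python
from h import *
im,KC,s=shot('w4');print(s['tcp_pos'],s['ee_rot'],s['clock'])
c=proj(KC,[(.6235,-.2877,.04),(.4877,-.417,.04)]);print(c)
x,y=np.int32(c[0]);x0,y0=max(x-75,0),max(y-95,0);print(x0,y0);cv2.imwrite('pics/crop4.png',cv2.resize(im[y0:y0+150,x0:x0+190],None,fx=4,fy=4,interpolation=cv2.INTER_CUBIC))
```

```text
[ 0.55252393 -0.30450765  0.29285064] [-3.13981465e+00 -4.37247402e-04  1.32301037e+00] 9.3
[[330.04672519 145.88481114]
 [247.89130367 269.15311926]]
255 50
```

View pics/crop4.png

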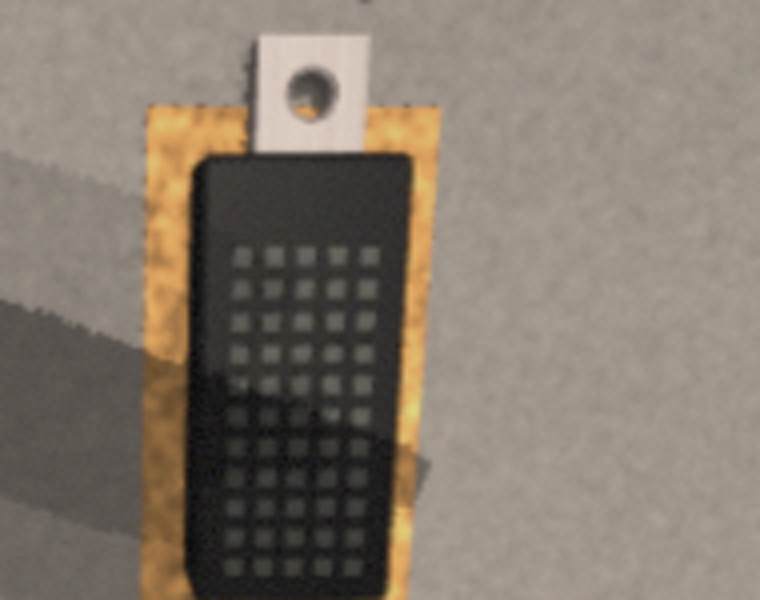

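Run:
```python
from h import *
KC=cam('wrist',read_state())
f=lambda L:np.array(L,float)/4+[255,50]-.4
def w(L,z):return cast(KC,f(L),z)[:,:2]
a=np.radians(75.8);U=np.array([[np.cos(a),np.sin(a)],[np.sin(a),-np.cos(a)]])
L=lambda p:np.round(((p-[.6235,-.2877])@U.T)*1e3,1).tolist()
print('pad left',L(w([(148,120),(145,400),(142,560)],.001)),'right',L(w([(439,120),(418,450),(409,570)],.001)),'top',L(w([(150,107),(440,107)],.001)))
print('pc left base',L(w([(191,190),(187,400),(186,540)],.001)),'top left',L(w([(208,165),(205,300)],.045)),'top right',L(w([(412,170),(403,350),(389,570)],.045)),'far edge',L(w([(300,156)],.045)))
print('hole',L(w([(312,92)],.045)),w([(312,92)],.045),'dots',L(w([(242,256),(232,568),(370,256),(353,568)],.045)))
im=cv2.imread('pics/w4.png');cv2.imwrite('pics/crop5.png',cv2.resize(im[215:345,190:330],None,fx=4.5,fy=4.5,interpolation=cv2.INTER_CUBIC))
```

```text
pad left [[77.1, -44.8], [-8.0, -44.5], [-61.0, -44.8]] right [[77.1, 44.5], [-24.2, 45.0], [-64.3, 44.7]] top [[80.8, -44.2], [80.8, 44.6]]
pc left base [[56.6, -31.1], [-8.0, -30.9], [-54.2, -30.2]] top left [[60.9, -29.9], [24.4, -29.8]] top right [[59.6, 26.9], [10.4, 27.6], [-54.5, 27.6]] far edge [[63.2, -4.4]]
hole [[79.8, -1.9]] [[ 0.64127366 -0.20986546]] dots [[36.5, -19.6], [-53.9, -19.7], [36.5, 16.6], [-53.9, 16.7]]
```

Call:
servo_tool:
  fingers: [1,1,1,1,1,1,1,1]
  slide:
    - [-42,-12,0]
    - [-42,-12,0]
    - [-42,-12,0]
    - [0,0,45]
    - [0,0,45]
    - [0,0,45]
    - [0,0,40]
    - [0,0,47]
  spin: [0,0,0,0,0,0,0,0]

```text
clock: 10.15
tcp_pos: [0.4865, -0.4179, 0.0699]
ee_rot: [-3.141, -0.0, 1.323]
contact_force: [0.8, -0.1, -0.3]
finger_gap: 0.0854
grasp_force: 0.0
```

Call:
servo_tool:
  fingers: [0.5,0,-0.3,-0.6,-0.9,-1,-1,-1]
  slide:
    - [0,0,0]
    - [0,0,0]
    - [0,0,0]
    - [0,0,0]
    - [0,0,0]
    - [0,0,0]
    - [0,0,0]
    - [0,0,0]
  spin: [0,0,0,0,0,0,0,0]
  squeeze: 30

```text
clock: 10.95
tcp_pos: [0.4878, -0.4189, 0.074]
ee_rot: [3.139, 0.001, 1.323]
contact_force: [-1.2, 0.3, 7.5]
finger_gap: 0.0119
grasp_force: 29.3
```

Call:
servo_tool:
  fingers: [-1,-1,-1,-1,-1,-1,-1,-1]
  slide:
    - [0,0,-15]
    - [0,0,-30]
    - [0,0,-30]
    - [30,12,0]
    - [30,12,0]
    - [30,12,0]
    - [30,12,0]
    - [30,12,0]
  spin: [0,0,0,0,0,0,0,0]

```text
clock: 11.75
tcp_pos: [0.5827, -0.2865, 0.1485]
ee_rot: [3.141, -0.0, 1.323]
contact_force: [-0.7, 0.4, -0.1]
finger_gap: 0.012
grasp_force: 29.5
```

Call:
servo_tool:
  fingers: [-1,-1,-1,-1,-1,-1]
  slide:
    - [30,12,0]
    - [30,13,0]
    - [30,13,0]
    - [0,0,0]
    - [0,0,15]
    - [0,0,0]
  spin: [0,0,0,0,0,0]

```text
clock: 12.35
tcp_pos: [0.6392, -0.2103, 0.1303]
ee_rot: [-3.139, 0.001, 1.321]
contact_force: [-0.8, -0.6, -0.6]
finger_gap: 0.012
grasp_force: 29.5
```

Run:
```python
from h import *
im,KC,s=shot('w6');print(s['tcp_pos'],s['ee_rot'],s['clock'],s['finger_gap'])
b,D,_=shot('d6','side');c,S,_=shot('s6','scene')
p=[(.6417,-.2099,.05)];a1=proj(D,p)[0].astype(int);a2=proj(S,p)[0].astype(int);print(a1,a2)
cr=lambda i,a,w,h,f:cv2.resize(i[max(a[1]-h,0):a[1]+h//2,a[0]-w//2:a[0]+w//2],None,fx=f,fy=f,interpolation=cv2.INTER_CUBIC)
A=cr(b,a1,60,60,5);B=cr(c,a2,60,60,5);cv2.imwrite('pics/crop6.png',np.hstack([cv2.resize(im[60:300,180:380],(375,450)),A,B][:1]+[A,B]) if A.shape[0]==450 and B.shape[0]==450 else A);print(A.shape,B.shape)
```

```text
[ 0.63916453 -0.21033699  0.13030364] [-3.13861030e+00  5.72107470e-04  1.32142086e+00] 12.35 0.011988972644001703
[337 262] [212 203]
(450, 300, 3) (450, 300, 3)
```

View pics/crop6.png

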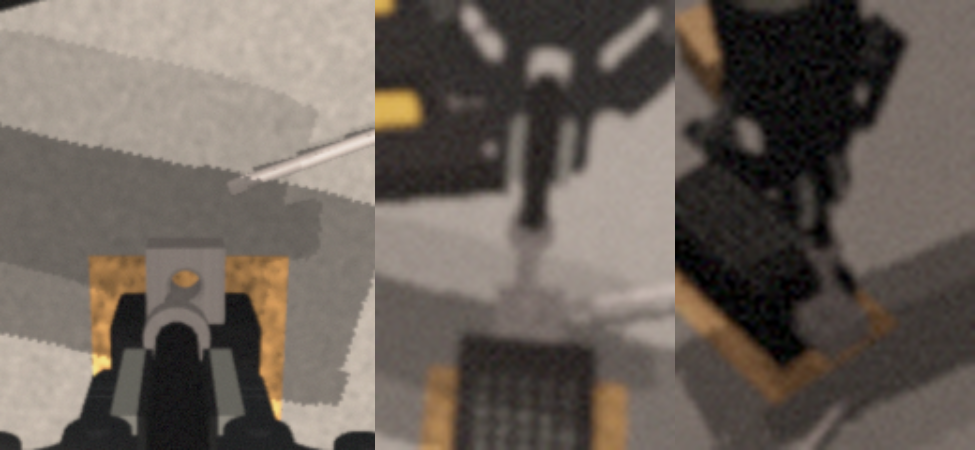

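Run:
```python
from h import *
KC=cam('wrist',read_state())
f=lambda p:np.array(p,float)/1.875+[180,60]-.3
# hole ring precisely
g=cv2.cvtColor(cv2.imread('pics/w6.png'),cv2.COLOR_BGR2GRAY)
print('hole',cast(KC,f([(185,279)]),.045))
print('lug corners',cast(KC,f([(148,248),(223,248)]),.045))
print('collar front (+x side rim) top z .099',cast(KC,f([(177,306)]),.099),'bottom .091',cast(KC,f([(177,306)]),.091))
print('collar sides',cast(KC,f([(143,335),(211,335)]),.095))
print('stick edges', cast(KC,f([(155,340),(198,340)]),.11))
P=cast(KC,f([(185,279)]),.045)[0];print(proj(KC,[(.6392,-.2103,.0613),(.6392,-.2103,.091)]),g.shape)
cv2.imwrite('pics/crop7.png',cv2.resize(cv2.imread('pics/w6.png')[180:260,240:320],(640,640)[:2],interpolation=cv2.INTER_CUBIC)[:600])
```

```text
hole [[ 0.64332657 -0.20855284  0.045     ]]
lug corners [[ 0.63271584 -0.19328571  0.045     ]
 [ 0.6602349  -0.20028249  0.045     ]]
collar front (+x side rim) top z .099 [[ 0.6420976  -0.20134132  0.099     ]] bottom .091 [[ 0.64144079 -0.20386036  0.091     ]]
collar sides [[ 0.62930777 -0.20911215  0.095     ]
 [ 0.64959893 -0.21426623  0.095     ]]
stick edges [[ 0.63447659 -0.20613425  0.11      ]
 [ 0.64626364 -0.20912806  0.11      ]]
[[273.31798887 218.84649838]
 [273.11007019 233.90028294]] (420, 560)
```

View pics/crop7.png

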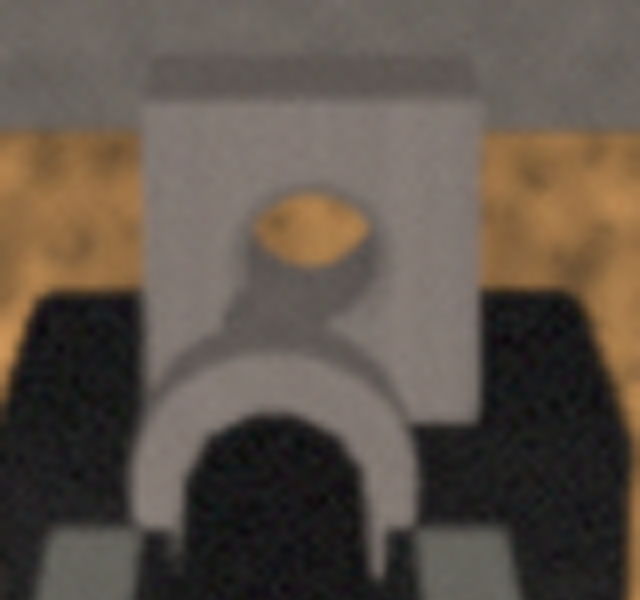

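Run:
```python
from h import *
KC=cam('wrist',read_state());f=lambda p:np.array(p,float)/8+[240,180]-.45
l=cast(KC,f([(145,100),(482,100),(479,425)]),.045)[:,:2];print('lug',l,np.linalg.norm(np.diff(l,axis=0),axis=1),'hole',(l[0]+l[2])/2, cast(KC,f([(312,252)]),.045)[0])
for z in(.096,.099,.102):
  c=cast(KC,f([(131,485),(418,485),(274.5,350)]),z);print(z,np.linalg.norm(c[0]-c[1]),(c[0]+c[1])[:2]/2,c[2][:2]-[.00245,.00969])
```

```text
lug [[ 0.63204068 -0.19317656]
 [ 0.66102363 -0.20054553]
 [ 0.65382479 -0.23022976]] [0.02990507 0.03054467] hole [ 0.64293273 -0.21170316] [ 0.6429899  -0.21043653  0.045     ]
0.096 0.020625901932821742 [ 0.6391429  -0.21236236] [ 0.63921204 -0.2121736 ]
0.099 0.020279689708819486 [ 0.63943466 -0.21124858] [ 0.63946152 -0.21122564]
0.102 0.019933477484817233 [ 0.63972643 -0.2101348 ] [ 0.639711   -0.21027768]
```

Call:
servo_tool:
  fingers: [-1,-1,-1,-1,-1,-1,-1]
  slide:
    - [0.4,3.2,0]
    - [0,0,0]
    - [0,0,8]
    - [0,0,8]
    - [0,0,5]
    - [0,0,5]
    - [0,0,0]
  spin: [0,0,0,0,0,0,0]

```text
clock: 13.2
tcp_pos: [0.6436, -0.2098, 0.1051]
ee_rot: [-3.14, -0.0, 1.323]
contact_force: [-0.4, 0.3, -0.3]
finger_gap: 0.012
grasp_force: 29.5
```

Call:
servo_tool:
  fingers: [-1,-1,-1,-1,-1]
  slide:
    - [0,0,5]
    - [0,0,5]
    - [0,0,5]
    - [0,0,3]
    - [0,0,0]
  spin: [0,0,0,0,0]

```text
clock: 13.7
tcp_pos: [0.6439, -0.2098, 0.0876]
ee_rot: [-3.141, -0.0, 1.323]
contact_force: [-1.2, 1.3, -0.8]
finger_gap: 0.0122
grasp_force: 29.6
```

Call:
servo_tool:
  fingers: [-1,-1,-1,-1]
  slide:
    - [0,0,1.5]
    - [0,0,1.5]
    - [0,0,1]
    - [0,0,0]
  spin: [0,0,0,0]

```text
clock: 14.1
tcp_pos: [0.644, -0.2101, 0.0841]
ee_rot: [3.142, -0.0, 1.323]
contact_force: [-1.1, -0.3, -1.4]
finger_gap: 0.0119
grasp_force: 29.7
```

Call:
servo_tool:
  fingers: [-1,-1,-1,-1]
  slide:
    - [0,0,1]
    - [0,0,1]
    - [0,0,1]
    - [0,0,0]
  spin: [0,0,0,0]

```text
clock: 14.5
tcp_pos: [0.6446, -0.2103, 0.0838]
ee_rot: [3.14, -0.001, 1.323]
contact_force: [-7.2, 2.5, 19.3]
finger_gap: 0.0119
grasp_force: 32.4
```

Call:
servo_tool:
  fingers: [-1,-0.7,-0.4,0,0.5,1,1,1]
  slide:
    - [0,-0.5,-2]
    - [0,0,0]
    - [0,0,0]
    - [0,0,0]
    - [0,0,0]
    - [0,0,0]
    - [0,0,-45]
    - [0,0,-45]
  spin: [0,0,0,0,0,0,0,0]

```text
clock: 15.3
tcp_pos: [0.6427, -0.2096, 0.173]
ee_rot: [-3.139, 0.0, 1.323]
contact_force: [1.6, -1.6, 1.0]
finger_gap: 0.0851
grasp_force: 0.0
```

Call:
servo_tool:
  fingers: [1,1,1,1,1,1,1,1]
  slide:
    - [0,0,-45]
    - [0,0,-45]
    - [35,-30,0]
    - [35,-30,0]
    - [35,-30,0]
    - [35,-30,0]
    - [0,0,0]
    - [0,0,0]
  spin: [0,0,0,0,0,0,0,0]

```text
clock: 16.1
tcp_pos: [0.5615, -0.0435, 0.2635]
ee_rot: [3.141, -0.001, 1.325]
contact_force: [0.5, -0.9, 0.4]
finger_gap: 0.0856
grasp_force: 0.0
```

Run:
```python
from h import *
im,KC,s=shot('w8');print(s['tcp_pos'],s['ee_rot'],s['clock'])
b,D,_=shot('d8','side')
h=cv2.cvtColor(im,cv2.COLOR_BGR2HSV)
A=cv2.resize(b[190:340,290:400],(440,600),interpolation=cv2.INTER_CUBIC)
B=cv2.resize(im[0:420,60:560],(357,300));cv2.imwrite('pics/crop8.png',np.hstack([A,cv2.copyMakeBorder(B,0,300,0,0,0)]))
print(proj(D,[(.643,-.2105,.045),(.643,-.2105,.053),(.643,-.2105,.135)]))
```

```text
[ 0.56146662 -0.04350077  0.26351984] [ 3.14121243e+00 -1.00163643e-03  1.32536022e+00] 16.1
[[338.10414803 264.09405443]
 [338.36288748 261.61260937]
 [341.18120575 234.58347999]]
```

View pics/crop8.png

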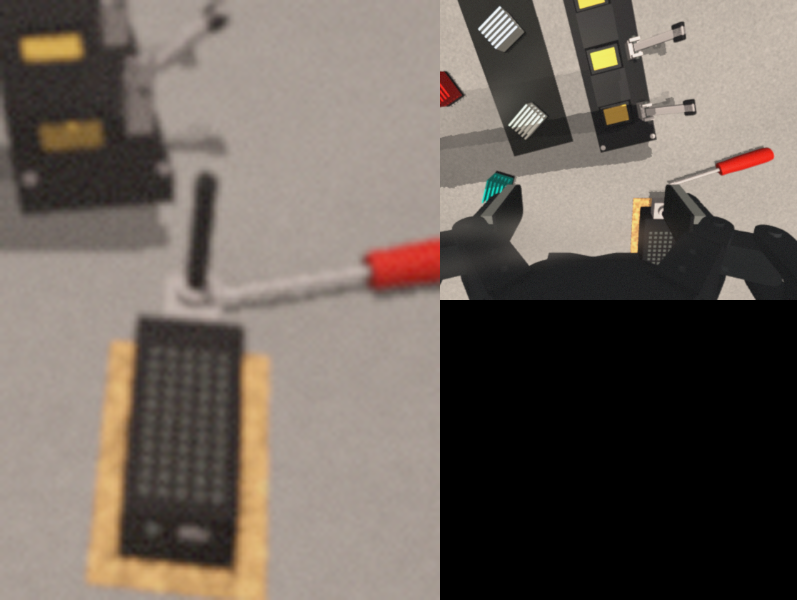

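The antenna stands upright in the lug with its collar seated, and the PC is square on the pad. Next come the modules.

Call:
servo_tool:
  fingers: [1,1,1,1,1]
  slide:
    - [-18,-35,21]
    - [-18,-35,21]
    - [-17,-36,21]
    - [0,0,0]
    - [0,0,0]
  spin: [0,0,0,0,0]

```text
clock: 16.7
tcp_pos: [0.4455, -0.0713, 0.2002]
ee_rot: [-3.141, -0.001, 1.32]
contact_force: [-0.2, 1.0, 0.1]
finger_gap: 0.0857
grasp_force: 0.0
```

```bash
cat > mod.py <<'E'
from h import *
def find(name,guess,z=.042,rad=45):
    im,KC,s=shot(name);g=cv2.cvtColor(im,cv2.COLOR_BGR2HSV);u=proj(KC,[(*guess,z)])[0]
    m=((g[:,:,2]>90)&(g[:,:,1]<60)).astype(np.uint8);Y,X=np.mgrid[:420,:560];m[np.hypot(X-u[0],Y-u[1])>rad]=0
    mc=cv2.morphologyEx(m,cv2.MORPH_CLOSE,np.ones((9,9)));n,l,st,ce=cv2.connectedComponentsWithStats(mc);i=1+np.argmax(st[1:,4])
    ys,xs=np.nonzero((l==i)&(m>0));w=(cast(KC,np.c_[xs,ys],z)[:,:2]*1000).astype(np.float32);r=cv2.minAreaRect(w)
    b=cv2.boxPoints(r);e=np.diff(b[:3],axis=0);L=np.linalg.norm(e,axis=1);k=e[np.argmax(L)];a=np.degrees(np.arctan2(k[1],k[0]))%180
    print('tcp',np.round(s['tcp_pos'],4),'yaw',round(s['ee_rot'][2],4),'t',s['clock'],'px',u.round(),'c',np.round(r[0],1),'L',L.round(1),'long axis deg',a.round(1));return im,KC,u,np.array(r[0])/1e3,a
E
python3 - <<'E'
from mod import *
im,KC,u,c,a=find('m0',(.461,-.004))
x,y=u.astype(int);cv2.imwrite('pics/m0c.png',cv2.resize(im[max(0,y-70):y+70,x-90:x+90],None,fx=4,fy=4,interpolation=cv2.INTER_CUBIC))
E
```

```text
tcp [ 0.4455 -0.0713  0.2002] yaw 1.32 t 16.7 px [273. 114.] c [462.   -8.6] L [35.6 45.6] long axis deg 33.0
```

View pics/m0c.png

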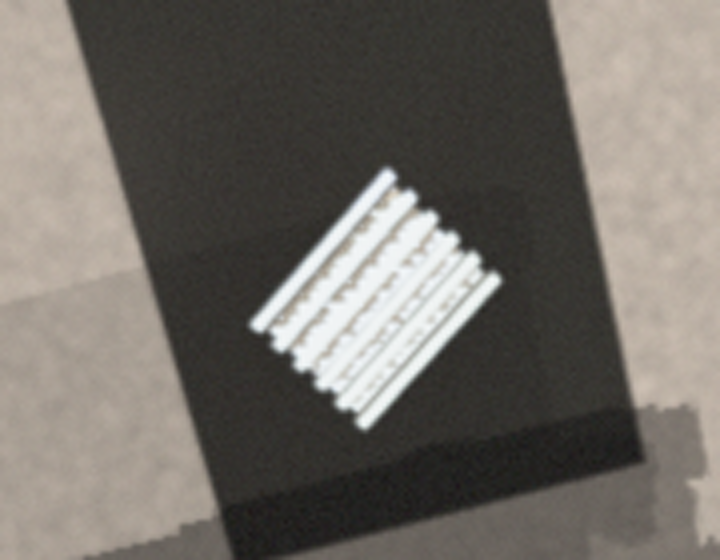

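Module 0 is clear at crop (375,300), its outline 45.6 x 35.6 mm as expected. I grasp it.

Call:
servo_tool:
  fingers: [1,1,1,1,1,1,1,1]
  slide:
    - [0,0,0]
    - [0,0,0]
    - [0,0,0]
    - [0,0,0]
    - [0,0,0]
    - [24,-22,0]
    - [24,-22,0]
    - [0,0,40]
  spin: [0.149,0.149,0.149,0.149,0.149,0,0,0]

```text
clock: 17.55
tcp_pos: [0.4677, -0.0027, 0.1642]
ee_rot: [3.138, -0.009, 0.582]
contact_force: [1.4, -0.8, -0.8]
finger_gap: 0.0855
grasp_force: 0.0
```

Call:
servo_tool:
  fingers: [1,1,1,1]
  slide:
    - [0,0,40]
    - [0,0,0]
    - [0,0,0]
    - [0,0,0]
  spin: [0,0,0,0]

```text
clock: 17.95
tcp_pos: [0.4639, -0.0072, 0.1224]
ee_rot: [3.14, -0.003, 0.577]
contact_force: [0.1, -1.0, -0.5]
finger_gap: 0.0857
grasp_force: 0.0
```

Call:
servo_tool:
  fingers: [1,1,1,1,1]
  slide:
    - [-2,0,35]
    - [0,0,35]
    - [0,0,30]
    - [0,0,6]
    - [0,0,0]
  spin: [0,0,0,0,0]

```text
clock: 18.45
tcp_pos: [0.4612, -0.0081, 0.0152]
ee_rot: [3.141, -0.0, 0.578]
contact_force: [0.2, 1.8, 1.0]
finger_gap: 0.0854
grasp_force: 0.0
```

Call:
servo_tool:
  fingers: [0.5,0,-0.3,-0.5,-0.5,-0.5,-0.5]
  slide:
    - [0,0,0]
    - [0,0,0]
    - [0,0,0]
    - [0,0,0]
    - [0,0,0]
    - [0,0,0]
    - [0,0,0]
  spin: [0,0,0,0,0,0,0]
  squeeze: 25

```text
clock: 19.15
tcp_pos: [0.4611, -0.008, 0.0152]
ee_rot: [3.141, -0.002, 0.578]
contact_force: [-1.8, -0.1, 8.8]
finger_gap: 0.0334
grasp_force: 25.1
```

Run:
```python
from h import *
for n,t,e in(('w8',[.56146662,-.04350077,.26351984],[3.14121243,-.001,1.32536]),('m0',[.4455,-.0713,.2002],[-3.141,-.001,1.32])):
    im=cv2.imread(f'pics/{n}.png');h=cv2.cvtColor(im,cv2.COLOR_BGR2HSV);KC=cam('wrist',{'tcp_pos':t,'ee_rot':e});m=cv2.inRange(h,(15,90,60),(35,255,255))
    C=KC[1][:3,3];print(n,'cam',C.round(3))
    for q in cv2.findContours(m,0,1)[0]:
        if cv2.contourArea(q)<300: continue
        w=(cast(KC,q[:,0],.01)[:,:2]*1e3).astype(np.float32);r=cv2.minAreaRect(w);print('floor',np.round(r[0],1),np.round(r[1],1),round(r[2],1),q[:,0].min(0),q[:,0].max(0))
    d=cv2.inRange(h,(0,0,0),(180,255,75))
    for q in cv2.findContours(d,0,1)[0]:
        if 3000<cv2.contourArea(q): 
            w=(cast(KC,q[:,0],.022)[:,:2]*1e3).astype(np.float32);r=cv2.minAreaRect(w);print('dark',np.round(r[0],1),np.round(r[1],1),round(r[2],1))
    # screws
    b=((h[:,:,2]>110)&(h[:,:,1]<70)).astype(np.uint8)
    for q in cv2.findContours(b,0,1)[0]:
        if 15<cv2.contourArea(q)<120:
            p=cast(KC,q[:,0].mean(0),.022)[0]
            if .55<p[0]<.68 and p[1]>-.1: print('screw?',p.round(4)[:2],cv2.contourArea(q))
```

```text
w8 cam [0.577 0.021 0.406]
floor [ 601.2 -256. ] [119.7  34.6] 75.5 [327 277] [356 354]
floor [602.3 -36.5] [28.1 40.1] 89.6 [288 145] [324 174]
floor [602.7  53.5] [28.  39.9] 89.8 [270  65] [308  98]
dark [ 512.1 -270.2] [252.3 814. ] 76.0
dark [610.1  26. ] [234.4  94.7] 89.7
dark [469.1  59.9] [104.1 242. ] 0.7
screw? [ 0.5681 -0.0838] 26.0
m0 cam [ 0.462 -0.007  0.343]
floor [ 610.6 -224.6] [55.2 43.7] 74.8 [432 257] [477 302]
floor [602.9 -36. ] [27.9 40.5] 89.7 [402  90] [446 128]
floor [603.2  52.5] [24.8 40.6] 88.7 [387   0] [435  29]
dark [ 405.5 -249. ] [211.9 679.7] 75.7
dark [607.2 -11. ] [158.2 101.1] 89.8
dark [463.6  22. ] [102.9 168. ] 0.6
screw? [ 0.569  -0.0832] 55.0
```

Call:
servo_tool:
  fingers: [-0.5,-0.5,-0.5,-0.5,-0.5,-0.5,-0.5,-0.5]
  slide:
    - [0,0,-20]
    - [0,0,-30]
    - [0,0,-30]
    - [0,0,0]
    - [0,0,0]
    - [0,0,0]
    - [0,0,0]
    - [35,7,0]
  spin: [0,0,0,0.1445,0.1445,0.1445,0.1445,0]

```text
clock: 19.95
tcp_pos: [0.4928, -0.0142, 0.0941]
ee_rot: [-3.139, 0.003, -0.007]
contact_force: [0.3, 0.4, -0.6]
finger_gap: 0.0333
grasp_force: 25.9
```

Call:
servo_tool:
  fingers: [-0.5,-0.5,-0.5,-0.5,-0.5,-0.5]
  slide:
    - [35,7,0]
    - [35,7,0]
    - [36,7,0]
    - [0,0,0]
    - [0,0,0]
    - [0,0,0]
  spin: [0,0,0,0,0,0]

```text
clock: 20.55
tcp_pos: [0.6005, -0.036, 0.0942]
ee_rot: [-3.141, 0.001, -0.0]
contact_force: [-0.4, 0.0, -1.5]
finger_gap: 0.0335
grasp_force: 25.8
```

Run:
```python
from h import *
im,KC,s=shot('w10');print(s['tcp_pos'],s['ee_rot'],s['clock'],s['finger_gap'])
```

```text
[ 0.60047319 -0.03602787  0.09418014] [-3.14123682e+00  7.78787546e-04 -3.15967457e-04] 20.55 0.03346408906227481
```

View pics/w10.png

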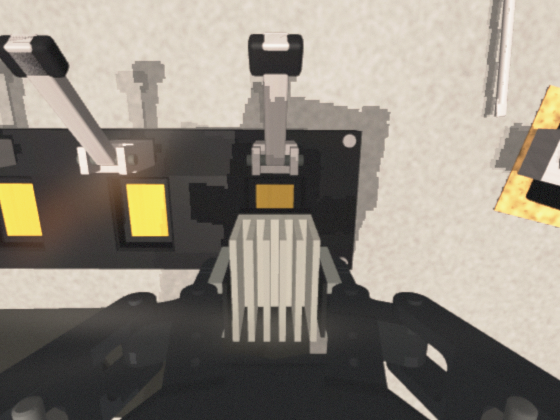

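Module, pocket and lever hinge all line up at column 275. I descend.

Call:
servo_tool:
  fingers: [-0.5,-0.5,-0.5,-0.5,-0.5,-0.5,-0.5,-0.5]
  slide:
    - [1.5,0,20]
    - [0,0,20]
    - [0,0,10]
    - [0,0,5]
    - [0,0,5]
    - [0,0,4]
    - [0,0,3]
    - [0,0,0]
  spin: [0,0,0,0,0,0,0,0]

```text
clock: 21.4
tcp_pos: [0.6028, -0.0361, 0.0271]
ee_rot: [-3.142, 0.0, -0.0]
contact_force: [0.8, 0.0, -2.1]
finger_gap: 0.0332
grasp_force: 25.9
```

Call:
servo_tool:
  fingers: [-0.5,-0.5,-0.5,-0.5]
  slide:
    - [0,0,1.5]
    - [0,0,1]
    - [0,0,1]
    - [0,0,0]
  spin: [0,0,0,0]

```text
clock: 21.8
tcp_pos: [0.6031, -0.0361, 0.0253]
ee_rot: [-3.141, -0.0, -0.0]
contact_force: [-6.8, 0.9, 14.7]
finger_gap: 0.0334
grasp_force: 27.9
```

Call:
servo_tool:
  fingers: [-0.5,-0.2,0.2,0.5,0.5,0.5,0.5,0]
  slide:
    - [0,0,-2]
    - [0,0,0]
    - [0,0,0]
    - [0,0,0]
    - [0,0,-40]
    - [0,0,-45]
    - [0,0,-45]
    - [0,0,0]
  spin: [0,0,0,0,0,0,0,0]

```text
clock: 22.6
tcp_pos: [0.6061, -0.0368, 0.162]
ee_rot: [-3.141, -0.01, -0.001]
contact_force: [0.4, 0.2, -0.5]
finger_gap: 0.0507
grasp_force: 0.0
```

Call:
servo_tool:
  fingers: [-0.5,-1,-1,-1,-1,-1,-1,-1]
  slide:
    - [45,0,0]
    - [45,0,0]
    - [45,0,0]
    - [0,0,0]
    - [0,0,0]
    - [0,0,40]
    - [0,0,30]
    - [0,0,0]
  spin: [0,0,0,0,0,0,0,0]

```text
clock: 23.4
tcp_pos: [0.7343, -0.0358, 0.0816]
ee_rot: [-3.141, 0.007, -0.001]
contact_force: [-0.3, 0.1, -0.2]
finger_gap: 0.0
grasp_force: 0.0
```

Call:
servo_tool:
  fingers: [-1,-1,-1,-1,-1,-1,-1,-1]
  slide:
    - [0,0,-3]
    - [-18,0,0]
    - [-18,0,0]
    - [-18,0,0]
    - [-18,0,0]
    - [-18,0,0]
    - [-18,0,0]
    - [-18,0,0]
  spin: [0,0,0,0,0,0,0,0]

```text
clock: 24.2
tcp_pos: [0.6131, -0.0363, 0.0923]
ee_rot: [-3.14, -0.006, -0.0]
contact_force: [1.9, -0.3, 0.1]
finger_gap: 0.0004
grasp_force: 0.7
```

Call:
servo_tool:
  fingers: [-1,-1,-1,-1,-1,-1]
  slide:
    - [-4,0,0]
    - [0,0,8]
    - [0,0,8]
    - [0,0,5]
    - [0,0,2]
    - [0,0,0]
  spin: [0,0,0,0,0,0]

```text
clock: 24.8
tcp_pos: [0.6077, -0.0363, 0.0649]
ee_rot: [3.141, 0.001, -0.0]
contact_force: [0.2, -0.5, -0.5]
finger_gap: -0.0004
grasp_force: 0.0
```

Call:
servo_tool:
  fingers: [-1,-1,-1,-1,-1]
  slide:
    - [-8,0,1]
    - [0,0,1.5]
    - [0,0,1]
    - [0,0,1]
    - [0,0,0]
  spin: [0,0,0,0,0]

```text
clock: 25.3
tcp_pos: [0.5997, -0.0362, 0.062]
ee_rot: [-3.141, 0.0, -0.0]
contact_force: [-5.9, 1.0, 10.2]
finger_gap: 0.0002
grasp_force: 4.9
```

Call:
servo_tool:
  fingers: [-1,-1,0,1,1,1,1,1]
  slide:
    - [0,0,-40]
    - [0,0,-40]
    - [0,0,-40]
    - [0,0,-40]
    - [-32,-27,0]
    - [-32,-27,0]
    - [-32,-27,0]
    - [-32,-27,0]
  spin: [0,0,0,0,0,0,0,0]

```text
clock: 26.1
tcp_pos: [0.4706, 0.0728, 0.2213]
ee_rot: [-3.141, -0.001, -0.0]
contact_force: [0.4, 1.4, 0.8]
finger_gap: 0.0848
grasp_force: 0.0
```

Call:
servo_tool:
  fingers: [1,1,1,1,1]
  slide:
    - [-33,-28,0]
    - [-33,-28,0]
    - [0,0,0]
    - [0,0,0]
    - [0,0,0]
  spin: [0,0,0,0,0]

```text
clock: 26.6
tcp_pos: [0.4066, 0.1272, 0.2214]
ee_rot: [-3.141, -0.0, -0.002]
contact_force: [0.6, -1.5, -0.6]
finger_gap: 0.0852
grasp_force: 0.0
```

Run:
```python
from mod import *
im,KC,u,c,a=find('m1',(.4645,.129),rad=60)
```

```text
tcp [0.4066 0.1272 0.2214] yaw -0.0015 t 26.6 px [272. 126.] c [465.6 127.2] L [36. 46.] long axis deg 27.2
```

Call:
servo_tool:
  fingers: [1,1,1,1,1,1,1,1]
  slide:
    - [0,0,0]
    - [0,0,0]
    - [0,0,0]
    - [0,0,0]
    - [26,13.5,0]
    - [26.5,13.5,0]
    - [0,0,45]
    - [0,0,45]
  spin: [-0.119,-0.119,-0.119,-0.118,0,0,0,0]

```text
clock: 27.45
tcp_pos: [0.4671, 0.1269, 0.1306]
ee_rot: [3.14, -0.003, 0.472]
contact_force: [-0.3, 1.5, -0.7]
finger_gap: 0.0852
grasp_force: 0.0
```

Call:
servo_tool:
  fingers: [1,1,1]
  slide:
    - [0,0,20]
    - [0,0,0]
    - [0,0,0]
  spin: [0,0,0]

```text
clock: 27.75
tcp_pos: [0.4657, 0.1272, 0.1118]
ee_rot: [3.141, -0.0, 0.473]
contact_force: [0.6, 0.5, 0.6]
finger_gap: 0.0856
grasp_force: 0.0
```

Call:
servo_tool:
  fingers: [1,1,1,1,1]
  slide:
    - [0,0,35]
    - [0,0,35]
    - [0,0,20]
    - [0,0,6]
    - [0,0,0]
  spin: [0,0,0,0,0]

```text
clock: 28.25
tcp_pos: [0.4657, 0.128, 0.0161]
ee_rot: [3.141, -0.001, 0.475]
contact_force: [-0.0, -0.7, 0.9]
finger_gap: 0.0855
grasp_force: 0.0
```

Call:
servo_tool:
  fingers: [0.5,0,-0.3,-0.5,-0.5,-0.5,-0.5]
  slide:
    - [0,0,0]
    - [0,0,0]
    - [0,0,0]
    - [0,0,0]
    - [0,0,0]
    - [0,0,0]
    - [0,0,0]
  spin: [0,0,0,0,0,0,0]
  squeeze: 25

```text
clock: 28.95
tcp_pos: [0.4655, 0.1282, 0.0161]
ee_rot: [-3.141, -0.001, 0.475]
contact_force: [-1.2, -0.4, 6.5]
finger_gap: 0.0336
grasp_force: 25.6
```

Call:
servo_tool:
  fingers: [-0.5,-0.5,-0.5,-0.5,-0.5,-0.5,-0.5,-0.5]
  slide:
    - [0,0,-20]
    - [0,0,-30]
    - [0,0,-30]
    - [0,0,0]
    - [0,0,0]
    - [0,0,0]
    - [0,0,0]
    - [34,18,0]
  spin: [0,0,0,0.119,0.119,0.119,0.118,0]

```text
clock: 29.75
tcp_pos: [0.4963, 0.1126, 0.095]
ee_rot: [-3.139, 0.003, -0.002]
contact_force: [0.6, 0.2, -1.3]
finger_gap: 0.0337
grasp_force: 25.7
```

Call:
servo_tool:
  fingers: [-0.5,-0.5,-0.5,-0.5,-0.5,-0.5]
  slide:
    - [34,18,0]
    - [35,19,0]
    - [34.5,19,0]
    - [0,0,0]
    - [0,0,0]
    - [0,0,0]
  spin: [0,0,0,0,0,0]

```text
clock: 30.35
tcp_pos: [0.6016, 0.0546, 0.0951]
ee_rot: [-3.141, 0.001, 0.001]
contact_force: [0.4, -0.2, -1.7]
finger_gap: 0.0335
grasp_force: 25.6
```

Call:
servo_tool:
  fingers: [-0.5,-0.5,-0.5,-0.5,-0.5,-0.5,-0.5,-0.5]
  slide:
    - [1,0.5,20]
    - [0,0,20]
    - [0,0,10]
    - [0,0,5]
    - [0,0,5]
    - [0,0,4]
    - [0,0,3]
    - [0,0,0]
  spin: [0,0,0,0,0,0,0,0]

```text
clock: 31.15
tcp_pos: [0.6033, 0.0534, 0.0281]
ee_rot: [-3.141, 0.0, -0.0]
contact_force: [0.2, 0.1, -1.4]
finger_gap: 0.0336
grasp_force: 25.6
```

Call:
servo_tool:
  fingers: [-0.5,-0.5,-0.5,-0.5]
  slide:
    - [0,0,1.5]
    - [0,0,1]
    - [0,0,1]
    - [0,0,0]
  spin: [0,0,0,0]

```text
clock: 31.55
tcp_pos: [0.6036, 0.0534, 0.0261]
ee_rot: [-3.141, -0.0, -0.0]
contact_force: [-6.7, 0.3, 14.0]
finger_gap: 0.0336
grasp_force: 27.5
```

Call:
servo_tool:
  fingers: [-0.5,-0.2,0.2,0.5,0.5,0.5,0.5,0]
  slide:
    - [0,0,-2]
    - [0,0,0]
    - [0,0,0]
    - [0,0,0]
    - [0,0,-40]
    - [0,0,-45]
    - [0,0,-45]
    - [0,0,0]
  spin: [0,0,0,0,0,0,0,0]

```text
clock: 32.35
tcp_pos: [0.6066, 0.0531, 0.163]
ee_rot: [-3.139, -0.009, -0.001]
contact_force: [0.6, -0.2, -0.8]
finger_gap: 0.0509
grasp_force: 0.0
```

Call:
servo_tool:
  fingers: [-0.5,-1,-1,-1,-1,-1,-1,-1]
  slide:
    - [45,0,0]
    - [45,0,0]
    - [45,0,0]
    - [0,0,0]
    - [0,0,0]
    - [0,0,40]
    - [0,0,27]
    - [0,0,0]
  spin: [0,0,0,0,0,0,0,0]

```text
clock: 33.15
tcp_pos: [0.7351, 0.0537, 0.0861]
ee_rot: [-3.141, 0.006, -0.001]
contact_force: [-0.8, -0.3, 0.2]
finger_gap: 0.0003
grasp_force: 0.0
```

Call:
servo_tool:
  fingers: [-1,-1,-1,-1,-1,-1,-1,-1]
  slide:
    - [0,0,0]
    - [-18,0,0]
    - [-18,0,0]
    - [-18,0,0]
    - [-18,0,0]
    - [-18,0,0]
    - [-18,0,0]
    - [-18,0,0]
  spin: [0,0,0,0,0,0,0,0]

```text
clock: 33.95
tcp_pos: [0.6134, 0.0534, 0.0929]
ee_rot: [-3.14, -0.005, -0.0]
contact_force: [2.0, -0.2, -0.1]
finger_gap: 0.0001
grasp_force: 0.7
```

Call:
servo_tool:
  fingers: [-1,-1,-1,-1,-1,-1]
  slide:
    - [-12,0,0]
    - [0,0,8]
    - [0,0,8]
    - [0,0,5]
    - [0,0,2]
    - [0,0,0]
  spin: [0,0,0,0,0,0]

```text
clock: 34.55
tcp_pos: [0.6005, 0.0532, 0.0661]
ee_rot: [3.141, 0.001, -0.0]
contact_force: [-0.1, 0.2, 0.2]
finger_gap: 0.0
grasp_force: 0.0
```

Call:
servo_tool:
  fingers: [-1,-1,-1,-1,-1,-1]
  slide:
    - [0,0,2]
    - [0,0,1.5]
    - [0,0,1]
    - [0,0,1]
    - [0,0,0]
    - [0,0,0]
  spin: [0,0,0,0,0,0]

```text
clock: 35.15
tcp_pos: [0.6005, 0.0532, 0.062]
ee_rot: [-3.141, -0.0, -0.0]
contact_force: [-4.2, -1.1, 8.5]
finger_gap: -0.0002
grasp_force: 4.4
```

Call:
servo_tool:
  fingers: [-1,-1,0,1,1,1,1,1]
  slide:
    - [0,0,-40]
    - [0,0,-40]
    - [0,0,-40]
    - [0,0,-40]
    - [-35,-33,0]
    - [-35,-33,0]
    - [-35,-33,0]
    - [-35,-33,0]
  spin: [0,0,0,0,0,0,0,0]

```text
clock: 35.95
tcp_pos: [0.4589, 0.1865, 0.2213]
ee_rot: [-3.141, -0.001, -0.0]
contact_force: [0.6, 0.7, 1.4]
finger_gap: 0.0846
grasp_force: 0.0
```

Call:
servo_tool:
  fingers: [1,1,1,1,1]
  slide:
    - [-35,-33,0]
    - [-30,-30,0]
    - [0,0,0]
    - [0,0,0]
    - [0,0,0]
  spin: [0,0,0,0,0]

```text
clock: 36.45
tcp_pos: [0.3962, 0.2475, 0.2213]
ee_rot: [-3.141, -0.0, -0.002]
contact_force: [-0.2, 0.4, 0.1]
finger_gap: 0.0857
grasp_force: 0.0
```

Run:
```python
from mod import *
im,KC,u,c,a=find('m2',(.453,.248),rad=60)
```

```text
tcp [0.3962 0.2475 0.2213] yaw -0.0019 t 36.45 px [274. 127.] c [454.3 251.2] L [35.7 45.5] long axis deg 13.3
```

Call:
servo_tool:
  fingers: [1,1,1,1,1,1,1,1]
  slide:
    - [0,0,0]
    - [0,0,0]
    - [28.5,5,0]
    - [29,5,0]
    - [0,0,45]
    - [0,0,45]
    - [0,0,20]
    - [0,0,0]
  spin: [-0.117,-0.117,0,0,0,0,0,0]

```text
clock: 37.3
tcp_pos: [0.4529, 0.2496, 0.1084]
ee_rot: [3.138, 0.004, 0.231]
contact_force: [-0.7, -0.5, 0.4]
finger_gap: 0.0851
grasp_force: 0.0
```

Call:
servo_tool:
  fingers: [1,1,1,1,1]
  slide:
    - [0,0,35]
    - [0,0,35]
    - [0,0,20]
    - [0,0,6]
    - [0,0,0]
  spin: [0,0,0,0,0]

```text
clock: 37.8
tcp_pos: [0.4545, 0.2519, 0.016]
ee_rot: [3.141, -0.001, 0.233]
contact_force: [0.2, 0.4, 0.1]
finger_gap: 0.0856
grasp_force: 0.0
```

Call:
servo_tool:
  fingers: [0.5,0,-0.3,-0.5,-0.5,-0.5,-0.5]
  slide:
    - [0,0,0]
    - [0,0,0]
    - [0,0,0]
    - [0,0,0]
    - [0,0,0]
    - [0,0,0]
    - [0,0,0]
  spin: [0,0,0,0,0,0,0]
  squeeze: 25

```text
clock: 38.5
tcp_pos: [0.4542, 0.2523, 0.0161]
ee_rot: [-3.141, -0.001, 0.234]
contact_force: [-1.7, -1.2, 7.4]
finger_gap: 0.0336
grasp_force: 26.5
```

Call:
servo_tool:
  fingers: [-0.5,-0.5,-0.5,-0.5,-0.5,-0.5,-0.5,-0.5]
  slide:
    - [0,0,-20]
    - [0,0,-30]
    - [0,0,-30]
    - [0,0,0]
    - [0,0,0]
    - [30,21,0]
    - [30,22,0]
    - [30,22,0]
  spin: [0,0,0,0.117,0.117,0,0,0]

```text
clock: 39.3
tcp_pos: [0.5444, 0.1866, 0.0954]
ee_rot: [-3.141, 0.0, 0.001]
contact_force: [-0.1, 0.6, -1.2]
finger_gap: 0.0335
grasp_force: 25.4
```

Call:
servo_tool:
  fingers: [-0.5,-0.5,-0.5,-0.5,-0.5]
  slide:
    - [30,22,0]
    - [29,22,0]
    - [0,0,0]
    - [0,0,0]
    - [0,0,0]
  spin: [0,0,0,0,0]

```text
clock: 39.8
tcp_pos: [0.6019, 0.144, 0.0949]
ee_rot: [-3.141, 0.001, 0.001]
contact_force: [0.1, 1.1, -2.3]
finger_gap: 0.0335
grasp_force: 25.4
```

Call:
servo_tool:
  fingers: [-0.5,-0.5,-0.5,-0.5,-0.5,-0.5,-0.5,-0.5]
  slide:
    - [1,0,20]
    - [0,0,20]
    - [0,0,10]
    - [0,0,5]
    - [0,0,5]
    - [0,0,4]
    - [0,0,3]
    - [0,0,0]
  spin: [0,0,0,0,0,0,0,0]

```text
clock: 40.6
tcp_pos: [0.6036, 0.143, 0.0282]
ee_rot: [-3.141, 0.0, -0.0]
contact_force: [-1.0, 0.2, -0.7]
finger_gap: 0.0336
grasp_force: 25.4
```

Call:
servo_tool:
  fingers: [-0.5,-0.5,-0.5,-0.5]
  slide:
    - [0,0,1.5]
    - [0,0,1]
    - [0,0,1]
    - [0,0,0]
  spin: [0,0,0,0]

```text
clock: 41.0
tcp_pos: [0.6039, 0.143, 0.0261]
ee_rot: [-3.141, -0.0, -0.0]
contact_force: [-6.6, -1.7, 13.3]
finger_gap: 0.0335
grasp_force: 27.2
```

Call:
servo_tool:
  fingers: [-0.5,-0.2,0.2,0.5,0.5,0.5,0.5,0]
  slide:
    - [0,0,-2]
    - [0,0,0]
    - [0,0,0]
    - [0,0,0]
    - [0,0,-40]
    - [0,0,-45]
    - [0,0,-45]
    - [0,0,0]
  spin: [0,0,0,0,0,0,0,0]

```text
clock: 41.8
tcp_pos: [0.6069, 0.1431, 0.1631]
ee_rot: [-3.138, -0.009, -0.001]
contact_force: [0.4, 0.0, -0.3]
finger_gap: 0.0512
grasp_force: 0.0
```

Call:
servo_tool:
  fingers: [-0.5,-1,-1,-1,-1,-1,-1,-1]
  slide:
    - [45,0,0]
    - [45,0,0]
    - [45,0,0]
    - [0,0,0]
    - [0,0,0]
    - [0,0,40]
    - [0,0,27]
    - [0,0,0]
  spin: [0,0,0,0,0,0,0,0]

```text
clock: 42.6
tcp_pos: [0.7353, 0.1433, 0.086]
ee_rot: [3.141, 0.007, -0.0]
contact_force: [-0.6, 0.5, -0.1]
finger_gap: 0.0002
grasp_force: 0.0
```

Call:
servo_tool:
  fingers: [-1,-1,-1,-1,-1,-1,-1,-1]
  slide:
    - [0,0,0]
    - [-18,0,0]
    - [-18,0,0]
    - [-18,0,0]
    - [-18,0,0]
    - [-18,0,0]
    - [-18,0,0]
    - [-18,0,0]
  spin: [0,0,0,0,0,0,0,0]

```text
clock: 43.4
tcp_pos: [0.6137, 0.1432, 0.093]
ee_rot: [-3.139, -0.005, -0.0]
contact_force: [1.7, -0.1, 0.3]
finger_gap: -0.0001
grasp_force: 0.7
```

Call:
servo_tool:
  fingers: [-1,-1,-1,-1,-1,-1]
  slide:
    - [-12,0,0]
    - [0,0,8]
    - [0,0,8]
    - [0,0,5]
    - [0,0,2]
    - [0,0,0]
  spin: [0,0,0,0,0,0]

```text
clock: 44.0
tcp_pos: [0.6008, 0.1427, 0.0662]
ee_rot: [3.141, 0.001, -0.0]
contact_force: [-0.5, 0.9, 0.2]
finger_gap: 0.0002
grasp_force: 0.0
```

Call:
servo_tool:
  fingers: [-1,-1,-1,-1,-1,-1]
  slide:
    - [0,0,2]
    - [0,0,1.5]
    - [0,0,1]
    - [0,0,1]
    - [0,0,0]
    - [0,0,0]
  spin: [0,0,0,0,0,0]

```text
clock: 44.6
tcp_pos: [0.6008, 0.1428, 0.062]
ee_rot: [-3.141, -0.0, -0.0]
contact_force: [-3.4, -1.4, 7.6]
finger_gap: 0.0004
grasp_force: 4.3
```

Call:
servo_tool:
  fingers: [-1,-1,-1,-1,-1,-1,-1,-1]
  slide:
    - [0,0,-40]
    - [0,0,-40]
    - [0,0,-40]
    - [0,0,-40]
    - [-35,30,0]
    - [-35,30,0]
    - [0,0,0]
    - [0,0,0]
  spin: [0,0,0,0,0,0,0,0]

```text
clock: 45.4
tcp_pos: [0.5303, 0.0828, 0.2217]
ee_rot: [-3.139, -0.001, -0.001]
contact_force: [0.2, 1.5, 0.5]
finger_gap: -0.0004
grasp_force: 0.0
```

Run:
```python
from h import *
im,KC,s=shot('wf');b,D,_=shot('df','side');print(s['tcp_pos'],s['clock'])
A=cv2.resize(im[:300],(400,214));B=cv2.resize(b[150:350,230:380],(400,533),interpolation=cv2.INTER_CUBIC)
cv2.imwrite('pics/final.png',np.hstack([B,cv2.copyMakeBorder(cv2.resize(im[0:270,20:560],(400,200)),0,333,0,0,0)]))
```

```text
[0.53029531 0.08282467 0.22172666] 45.4
```

View pics/final.png

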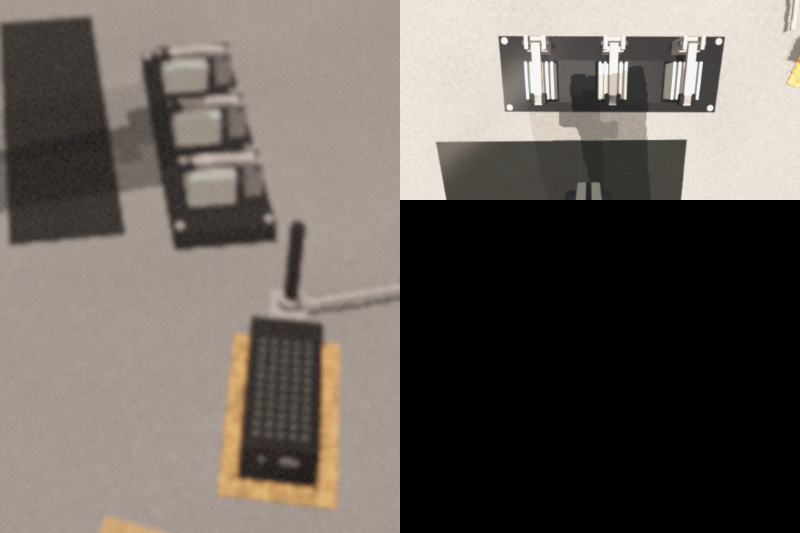

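The final picture shows all three modules seated under shut levers, the antenna upright in the lug, and the PC centred on the pad.

```bash
python3 -c "from rig import *;print(close_job())"
```

```text
the job is handed in; nothing more can be done
None
```

The job is handed in, at about 45 s of the 208 s: the mini computer is square on its pad to within about 2 mm, the antenna was moved after it and sits upright to its collar in the lug, and all three modules are seated with their levers shut.

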